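Release the red tea case from its ratchet clamp

ROBOT

A 7-joint arm with a two-finger parallel gripper is mounted at the origin on the work surface. World frame = base frame: x ahead of the robot, y to its left, z up, the work surface at z = 0. Lengths are in m, angles in rad, forces in N, time in s.
With the tool pointing down it reaches from about 0.425 to 0.825 m from the base axis. Payload 3.6 kg.
Tool frame: the origin (TCP) lies at the very end of the fingers, on their centre line; the grasp point (between the pads) lies 19 mm behind it; z points along the fingers, y is the line along which they close (so a half turn about z gives the same grasp; the last joint's range is limited). The gripper opens to 93 mm and grips with 3 to 60 N. Pads are 15 mm wide; open, the fingers measure 128 mm over their backs; the gripper's body (75 mm by 188 mm) begins 65 mm behind the grasp point.
Start: joints at [1.296, 0.615, -0.013, 1.423, 0.008, 1.103, -0.04], TCP at [0.159, -0.63, 0.219] pointing down, gripper open.
Joint ranges: [-3.12, 3.12], [-0.3, 2.06], [-1.34, 1.32], [0.26, 2.42], [-1.36, 4.5], [0.01, 1.98], [-2.84, 2.84]. Speed limits (rad/s): [2.79, 2.79, 3.14, 3.14, 3.14, 3.14, 3.14].

INTERFACE

Orientations are given as a 3x3 rotation matrix whose columns are the frame's x, y, z axes.
In Python, from rig import arm, vision gives the robot as it stands.
- The arm moves only by the shell command python3 -m creep 'ROWS'. ROWS is JSON, a list that holds one entry, the list of rows, each a list of 7 numbers: the shift along the tool's x, y, z in m, then the turn, a rotation vector about the tool's x, y, z in degrees, then the gripper's target within -1 to 1 (fully open at 1, half-way at 0, shut at -1). In form: [[[dx, dy, dz, wx, wy, wz, jaw], ...]]. A call has 1 to 12 rows; each row shifts and turns the commanded pose from where the row before left it, along the tool's axes as they then stand; what a row does not reach is not made up. A row lasts 1/8 s, in which the tool goes at most 62.5 mm and 10.7 degrees, less where a joint would pass 70% of its speed; a pose out of reach is approached as far as the arm can. A call is refused whole if a number of a shift passes 0.0625 or a number of a turn 10.7, either way. A call with a gripper value outside its range is refused whole. The fingers move at their own pace and stop on an object; the grip force is fixed at half the most. Time passes only in rows, so rows that do not move let the fingers close. It gives the time, the measured TCP pose, the force, the opening and the grip force at its end, in the units of the state.
- arm.read_state(): the state, without advancing time (a new reading comes with each control period).
- vision.camera(name): name is "scene" or "top" or "wrist"; returns the picture (480x640x3 uint8, blue, green, red); there is no depth.
- vision.camera_info(name): a dict with "fx", "fy", "cx", "cy" (pixels), "rvec" (rotation vector, rad) and "tvec" (3), from world to camera coordinates, as OpenCV has them; the wrist camera has in their place "mount" (4x4, takes a point from camera to tool coordinates, whose origin is the TCP and whose axes are the flange's). Camera axes: x right, y down, z forward; pixel columns grow to the right and rows downward; lengths in m; the calibration is good to about 2 mm. A picture is of the moment at which its call begins: read the wrist's pose just before it. camera_info takes no time and is no camera call.
- arm.sign_off(): hands the job in; it is judged then, once.
The state is a dict: "t": time; "qpos": joint angles; "joint_velocities": joint speeds; "effort": joint torques, N m; "tool_pos": TCP position; "tcp_rot": TCP orientation; "force": force on the tool from outside, world axes, zero at the start; "wrist_torque": the same for the moment, N m; "finger_gap": finger opening in m; "gripper_force": force on a finger pad.
Only numpy, scipy, OpenCV 4.12 (cv2) and the standard library are available. Lean on these libraries where they do the work, as an engineer would, in place of code of your own. Each camera call takes 0.05 s, during which the arm holds its last target. There are 200 camera calls.

TASK

The glue on the red tea case has set: open its ratchet clamp. Swing that clamp's yellow-tabbed pawl well up off the teeth and leave it standing up, then draw the toothed bar fully back towards the robot by its wooden grip and let go. Leave the red case where it stands, and leave the clamp with the dark blue case shut.

Things in the scene. Friction and masses are not known exactly. Their poses are not given: they have to be found in the camera images.
- red_pawl_tab (a point): Centre of the upright yellow tab (28 long, 12 thick, 36 mm high) on the pawl of the green clamp with the red case; at z = 78 mm. Pawl down: x level along the bar towards the case, y across, z up. Its pin lies across the bar, 50 mm behind (-x) and 16 mm below this point. The tab swings up and back over the pin, up to 1.25 rad, about 1 N, and stays where left; clear of the teeth once 15 mm up.
- red_bar_grip (a point): Middle of the free part of the upright round wooden grip (22 mm diameter, top 22 mm above) at the near end of that clamp's toothed bar; at z = 78 mm, 135 mm behind the tab. x along the bar towards the case, y across, z up. With the pawl up the bar draws back along -x 60 mm to a stop, against about 3 N, and stays; with the pawl down it is blocked after 3 mm.
- blue_pawl_tab (a point): Centre of the yellow tab of the other, identical green clamp, which holds the dark blue case and stays shut. Sizes and axes as for the red one. Each clamp has two green cheeks beside the pawl's pin: up to z = 74 mm, 16 mm to either side, 18 mm in front of the pin. Both stand on plywood whose top is at z = 8 mm.
- red_case_center (a point): Centre of the loose red case with brass fittings (90 along the bar, 100 across, 60 mm high, 0.5 kg), standing in its clamp between the bar's jaw and a fixed fence; its centre is at z = 50 mm and 115 mm beyond the tab. x along the bar, z up.

How it is judged:
By the outcome, as a careful person would: the job done as asked, in the order asked, and still so for the second after the job is handed in, with the robot touching nothing.
It also fails if it takes over 48 s, if anything falls off the work surface, if the arm or the gripper's body presses on something with over 40 N, if the wrist force passes 120 N, or if a joint passes its speed limit or range.

## Working session

There is one attempt and no reset: what is moved stays moved. The work goes in short steps, Python scripts to look and compute and a shell command to move; the robot and the scene stay as the last step left them, time stands still between calls to the robot, and variables do not carry over. Pictures are saved under pics/ and viewed, at most 10 in all, crops included, and the job is handed in when it is done.

```bash
mkdir -p pics; ls
cat > h.py <<'E'
import numpy as np, cv2
from rig import arm, vision
def ray(name,uv,st=None):
    i=vision.camera_info(name)
    d=np.array([(uv[0]-i['cx'])/i['fx'],(uv[1]-i['cy'])/i['fy'],1.])
    if 'mount' in i:
        M=np.array(i['mount']); R=np.array(st['tcp_rot']).reshape(3,3)
        return np.array(st['tool_pos'])+R@M[:3,3], R@M[:3,:3]@d
    R=cv2.Rodrigues(np.array(i['rvec'],float))[0]
    return -R.T@np.array(i['tvec'],float).ravel(), R.T@d
def onz(name,uv,z,st=None):
    o,d=ray(name,uv,st); return o+d*(z-o[2])/d[2]
def proj(name,p):
    i=vision.camera_info(name)
    K=np.array([[i['fx'],0,i['cx']],[0,i['fy'],i['cy']],[0,0,1.]])
    return cv2.projectPoints(np.array(p,float).reshape(-1,1,3),np.array(i['rvec'],float),np.array(i['tvec'],float),K,None)[0].reshape(-1,2)
def blobs(img,lo,hi,amin=30):
    m=cv2.inRange(cv2.cvtColor(img,cv2.COLOR_BGR2HSV),np.array(lo),np.array(hi))
    n,l,s,c=cv2.connectedComponentsWithStats(m)
    return [(s[k].tolist(),c[k].round(1).tolist()) for k in range(1,n) if s[k][4]>=amin]
E
python3 - <<'E'
from h import *
for n in('top','scene'):
    im=vision.camera(n); cv2.imwrite(f'pics/{n}0.png',im)
    print(n,{k:np.round(v,3).tolist() for k,v in vision.camera_info(n).items()})
    print('yellow',blobs(im,(22,120,120),(35,255,255)))
    print('red',blobs(im,(0,130,60),(8,255,255),100))
s=arm.read_state();print(s)
print(np.round(vision.camera_info('wrist')['mount'],3))
E
```

```text
pics
top {'fx': 596.644, 'fy': 596.644, 'cx': 321.799, 'cy': 243.004, 'rvec': [2.182, -2.14, 0.154], 'tvec': [-0.048, 0.665, 0.879]}
yellow [([197, 229, 10, 18, 124], [201.4, 237.2]), ([410, 242, 10, 18, 125], [414.6, 250.3])]
red [([389, 145, 72, 67, 1311], [423.4, 178.3]), ([400, 154, 52, 47, 1514], [425.3, 176.9])]
scene {'fx': 465.593, 'fy': 465.593, 'cx': 316.529, 'cy': 242.494, 'rvec': [1.245, 2.244, -0.996], 'tvec': [0.373, -0.277, 1.278]}
yellow [([247, 221, 15, 21, 198], [254.9, 230.5]), ([399, 289, 10, 26, 162], [402.5, 300.4])]
red [([448, 0, 22, 12, 143], [457.7, 3.7]), ([450, 1, 49, 55, 785], [476.2, 22.0]), ([457, 98, 18, 33, 208], [467.4, 116.9]), ([416, 124, 74, 37, 1447], [453.3, 145.9]), ([171, 240, 74, 57, 1998], [207.9, 266.6])]
{'t': 0.1, 'qpos': array([ 1.2965022 ,  0.61582254, -0.01260969,  1.42471371,  0.00808706,
        1.10337134, -0.0404279 ]), 'joint_velocities': array([ 0.00087822, -0.00069986,  0.00059234, -0.00484837,  0.0020333 ,
        0.00189545,  0.00059221]), 'effort': array([ 1.37924730e-03, -4.60043728e+01,  2.09830594e-01, -1.66244549e+01,
       -6.12485223e-02,  1.69377675e-02,  1.07640731e-04]), 'tool_pos': array([ 0.15926439, -0.62947042,  0.21760525]), 'tcp_rot': array([[ 9.69449429e-01,  2.45290592e-01, -5.74246946e-04],
       [ 2.45291263e-01, -9.69446953e-01,  2.19113770e-03],
       [-1.92364883e-05, -2.26505495e-03, -9.99997435e-01]]), 'force': array([-0.1982034,  0.4841378,  0.4097731]), 'wrist_torque': array([-0.05819542,  0.00312851,  0.03917775]), 'gripper_force': 0.0, 'finger_gap': 0.09297092688130679}
[[ 0.001 -0.965 -0.261  0.073]
 [ 1.     0.001  0.001 -0.   ]
 [-0.001 -0.261  0.965 -0.167]
 [ 0.     0.     0.     1.   ]]
```

View pics/top0.png

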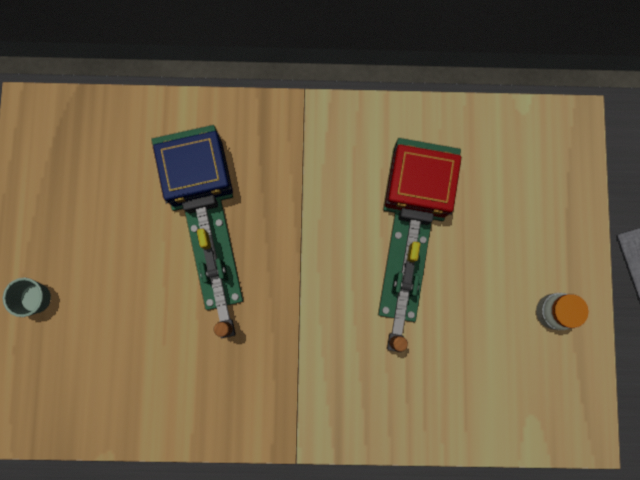

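View pics/scene0.png

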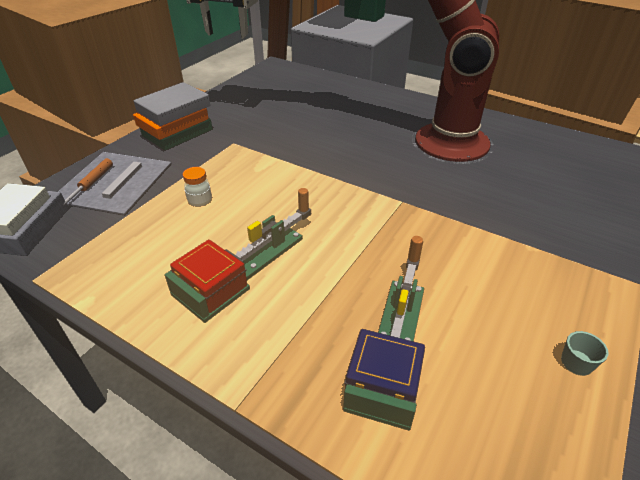

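The top view shows the red case at (425,177), its tab at (415,250) and its grip top at (400,343). The blue clamp's tab is at (201,237). The scene view agrees: red tab at (255,230), grip at (303,200).

Run:
```python
from h import *
im=cv2.imread('pics/top0.png')
b=[x for x in blobs(im,(5,100,60),(16,255,255),40) if 380<x[1][0]<420 and 320<x[1][1]<365]; print('grip',b)
print('cam',ray('top',(0,0))[0])
hsv=cv2.cvtColor(im,cv2.COLOR_BGR2HSV)
m=cv2.inRange(hsv,np.array((22,120,120)),np.array((35,255,255)));m[:,:350]=0
print('tabrect',cv2.minAreaRect(cv2.findNonZero(m)))
tab=onz('top',(414.6,250.3),.090); print('tab',tab)
for g in [(400,342)]: grip=onz('top',g,.10); print('grip',grip, np.linalg.norm((tab-grip)[:2]))
case=onz('top',(425,177),.08); print('case',case,np.linalg.norm((tab-case)[:2]))
ax=(case-grip)[:2]; yaw=np.arctan2(ax[1],ax[0]);print('yaw',np.degrees(yaw), np.degrees(np.arctan2(*(tab-grip)[1::-1])))
bt=onz('top',(201.4,237.2),.09);print('blue tab',bt)
# two-view of tab
def tri(u,v):
    o1,d1=ray('top',u);o2,d2=ray('scene',v)
    A=np.stack([d1,-d2],1);t=np.linalg.lstsq(A,o2-o1,rcond=None)[0]
    return o1+t[0]*d1,o2+t[1]*d2
print('tri tab',*tri((414.6,250.3),(254.9,230.5)))
```

```text
grip [([393, 336, 15, 17, 189], [399.8, 343.6])]
cam [ 0.54670827 -0.02342756  0.95811535]
tabrect ((414.5270080566406, 250.3378448486328), (7.069156646728516, 17.261892318725586), 9.462322235107422)
tab [ 0.65136093 -0.17066616  0.09      ]
grip [ 0.51836463 -0.147969    0.1       ] 0.1349191515794989
case [ 0.76432486 -0.18825503  0.08      ] 0.11432505386155754
yaw -9.301927625949139 -9.684798849037325
blue tab [0.66431183 0.14228476 0.09      ]
tri tab [ 0.65254986 -0.17233889  0.08013762] [ 0.65077667 -0.16951786  0.0794454 ]
```

```bash
python3 -m creep '[[[0,0,0,0,0,7.9,1],[0,0,0,0,0,7.9,1],[0,0,0,0,0,7.9,1],[0.034,-0.0445,0,0,0,0,1],[0.034,-0.0445,0,0,0,0,1],[0.034,-0.0445,0,0,0,0,1],[0.034,-0.0445,0,0,0,0,1],[0.034,-0.0445,0,0,0,0,1],[0.034,-0.0445,0,0,0,0,1],[0.034,-0.0445,0,0,0,0,1],[0.034,-0.0445,0,0,0,0,1],[0.034,-0.0445,0,0,0,0,1]]]' && python3 -m creep '[[[0.034,-0.0445,0,0,0,0,1],[0.034,-0.0445,0,0,0,0,1],[0.03,-0.0445,0,0,0,0,0.2],[0,0,0,0,0,0,0.2],[0,0,0,0,0,0,0]]]'
python3 - <<'E'
from h import *
s=arm.read_state(); im=vision.camera('wrist'); cv2.imwrite('pics/w1.png',im)
print(s['tool_pos'],s['tcp_rot'],s['force'],s['finger_gap'])
for b in blobs(im,(22,120,120),(35,255,255)): print(b, onz('wrist',b[1],.09,s))
E
```

```text
t: 1.6
tool_pos: [0.5282, -0.2842, 0.2183]
tcp_rot: [[0.986, -0.165, -0.001], [-0.165, -0.986, 0.0], [-0.001, -0.0, -1.0]]
force: [0.3, 0.1, -0.6]
finger_gap: 0.0932
gripper_force: 0.0
t: 2.22
tool_pos: [0.6453, -0.1707, 0.2179]
tcp_rot: [[0.986, -0.165, -0.002], [-0.165, -0.986, -0.001], [-0.002, 0.001, -1.0]]
force: [0.1, -1.2, 0.1]
finger_gap: 0.0677
gripper_force: 0.0
[ 0.64529951 -0.17068085  0.2179213 ] [[ 9.86252855e-01 -1.65231093e-01 -1.99819456e-03]
 [-1.65232943e-01 -9.86254246e-01 -7.97805343e-04]
 [-1.83890562e-03  1.11700536e-03 -9.99997685e-01]] [ 0.09245613 -1.18066433  0.06987793] 0.06770121121821579
([264, 32, 59, 24, 85], [284.4, 35.4]) [ 0.79709397 -0.17097445  0.09      ]
([265, 59, 88, 63, 165], [289.0, 106.7]) [ 0.74772341 -0.16514979  0.09      ]
([274, 138, 14, 3, 33], [281.4, 139.2]) [ 0.72482549 -0.15469738  0.09      ]
([308, 209, 14, 17, 208], [314.0, 216.8]) [ 0.6586278  -0.16977957  0.09      ]
```

View pics/w1.png

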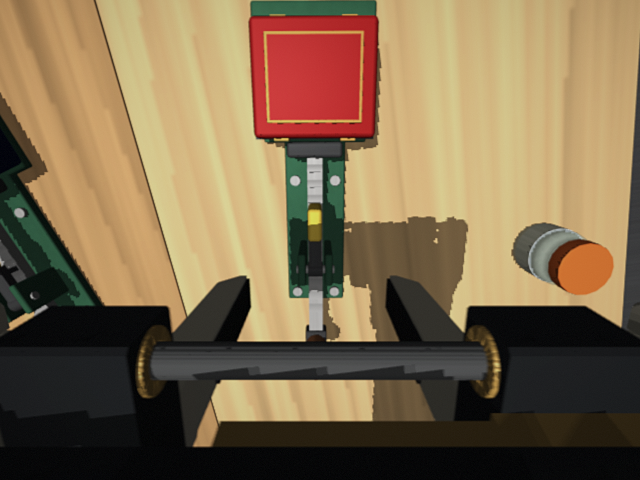

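The wrist picture shows the red tab at (315,224), in line with the bar, with the fingers evenly either side. I'll descend and close on it.

```bash
python3 -m creep '[[[0.0055,-0.002,0.035,0,0,0,0],[0,0,0.04,0,0,0,0],[0,0,0.04,0,0,0,0],[0,0,0.03,0,0,0,0],[0,0,0.011,0,0,0,0],[0,0,0,0,0,0,-0.3],[0,0,0,0,0,0,-0.5],[0,0,0,0,0,0,-1],[0,0,0,0,0,0,-1]]]'
python3 - <<'E'
from h import *
im=vision.camera('scene'); cv2.imwrite('pics/s1.png',cv2.resize(im[120:330,130:410],None,fx=2.5,fy=2.5))
s=arm.read_state();print(s['finger_gap'],s['gripper_force'],s['force'],s['qpos'])
E
```

```text
t: 3.4
tool_pos: [0.6524, -0.1689, 0.0636]
tcp_rot: [[0.986, -0.165, 0.002], [-0.165, -0.986, 0.0], [0.002, -0.0, -1.0]]
force: [0.3, 1.0, 3.4]
finger_gap: 0.012
gripper_force: 30.0
0.011623321941863293 29.999843537807465 [-0.82619505  0.29178667  1.89342586] [ 0.19462326  0.81220859  0.04787296  1.50395666 -0.04762714  0.82491189
 -1.47606674]
```

View pics/s1.png

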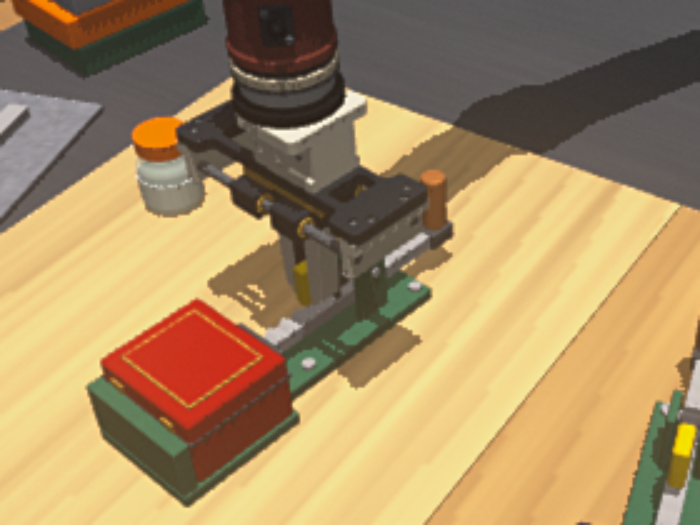

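Gripped on the tab (gap 12 mm). Next I swing it about its pin, checking partway.

```bash
python3 -m creep '[[[-0.0002,0,-0.0036,0,4,0,-1],[-0.0005,0,-0.0071,0,8,0,-1],[-0.0005,0,-0.0071,0,8,0,-1],[-0.0003,0,-0.0053,0,6,0,-1],[0,0,0,0,0,0,-1],[0,0,0,0,0,0,-1]]]'
python3 -c "
from h import *
s=arm.read_state();print(s['qpos'],s['wrist_torque'])"
```

```text
t: 4.2
tool_pos: [0.6464, -0.1679, 0.0854]
tcp_rot: [[0.888, -0.164, 0.43], [-0.148, -0.986, -0.071], [0.436, -0.0, -0.9]]
force: [-3.9, 1.1, 7.3]
finger_gap: 0.0119
gripper_force: 30.0
[ 0.26187567  0.65882933 -0.03889705  1.9383394  -0.0793534   0.09508538
 -1.42225199] [0.30957231 0.90067672 0.20164309]
```

The wrist (joint 6) is near its limit at a 26° tilt. I'll let go, tilt the hand back about the tab, grip again and carry on.

```bash
python3 -m creep '[[[0,0,0,0,0,0,0],[0,0,0,0,0,0,0],[0,0,0,0,0,0,0],[-0.0031,0,-0.0003,0,-9.5,0,0],[-0.0031,0,-0.0003,0,-9.5,0,0],[-0.0031,0,-0.0003,0,-9.5,0,0],[-0.0031,0,-0.0003,0,-9.5,0,0],[0,0,0,0,0,0,0]]]'
python3 - <<'E'
from h import *
im=vision.camera('scene'); cv2.imwrite('pics/s2.png',cv2.resize(im[120:330,130:410],None,fx=2.5,fy=2.5))
s=arm.read_state();print(s['finger_gap'],s['force'],s['qpos'],s['tool_pos'])
E
```

```text
t: 5.2
tool_pos: [0.6363, -0.1659, 0.0813]
tcp_rot: [[0.966, -0.164, -0.2], [-0.161, -0.986, 0.033], [-0.202, -0.0, -0.979]]
force: [0.2, -0.2, -0.8]
finger_gap: 0.0462
gripper_force: 0.0
0.04681956350798937 [0.02166523 0.88295504 0.2489241 ] [ 0.17759716  0.86659808  0.0792736   1.33434971 -0.05094191  1.14596389
 -1.47520135] [ 0.63510576 -0.16604355  0.08189647]
```

View pics/s2.png

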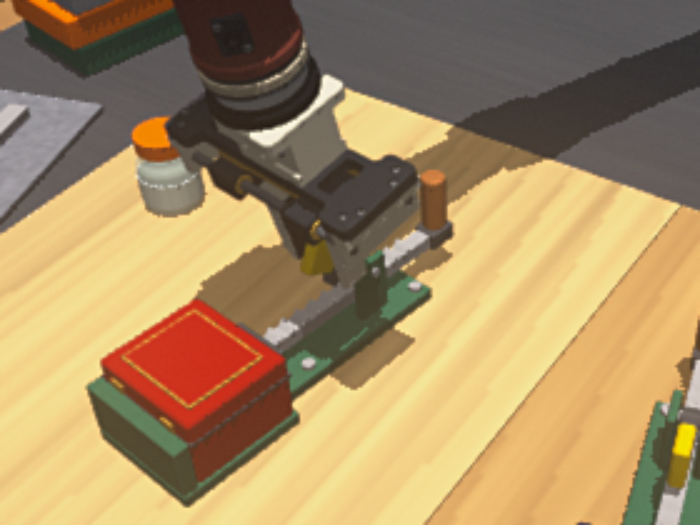

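The pawl stays half up: its tab is at (317,258) in the crop, between the open fingers. I'll grip it again and swing another 35°.

```bash
python3 -m creep '[[[0,0,0,0,0,0,-0.5],[0,0,0,0,0,0,-1],[0,0,0,0,0,0,-1],[-0.0037,0,-0.0032,0,7,0,-1],[-0.0037,0,-0.0032,0,7,0,-1],[-0.0037,0,-0.0032,0,7,0,-1],[-0.0037,0,-0.0032,0,7,0,-1],[-0.0037,0,-0.0032,0,7,0,-1],[0,0,0,0,0,0,-1],[0,0,0,0,0,0,-1]]]'
python3 -c "
from h import *
s=arm.read_state();print(s['qpos'],s['wrist_torque'])"
```

```text
t: 6.5
tool_pos: [0.6141, -0.1626, 0.098]
tcp_rot: [[0.908, -0.165, 0.385], [-0.152, -0.986, -0.064], [0.39, -0.001, -0.921]]
force: [-7.4, 1.0, 5.6]
finger_gap: 0.0117
gripper_force: 30.0
[ 0.25398651  0.60798012 -0.02199657  1.97512497 -0.10401674  0.16017212
 -1.39847042] [0.3439506  1.70173569 0.14610005]
```

```bash
python3 -m creep '[[[0,0,0,0,0,0,0],[0,0,0,0,0,0,0.2],[0,0,0,0,0,0,0.2],[0,0,-0.03,0,0,0,0.2],[0,0,-0.035,0,0,0,0.2],[0,0,-0.035,0,0,0,0.2],[0,0,0,0,-7.6,0,0.2],[0,0,0,0,-7.6,0,0.2],[0,0,0,0,-7.6,0,0.2],[0,0,0,0,0,0,0.2]]]'
python3 - <<'E'
from h import *
s=arm.read_state(); im=vision.camera('wrist'); t=vision.camera('scene');u=vision.camera('top')
cv2.imwrite('pics/c3.png',np.hstack([cv2.resize(im,(400,300)),cv2.resize(t[150:300,180:380],(400,300))]))
print(s['tool_pos'],s['force'],s['finger_gap'])
print(blobs(t,(22,120,100),(35,255,255)),blobs(u,(5,100,60),(16,255,255),40))
E
```

```text
t: 7.75
tool_pos: [0.5794, -0.1565, 0.1898]
tcp_rot: [[0.986, -0.164, 0.011], [-0.164, -0.986, -0.002], [0.011, -0.0, -1.0]]
force: [0.0, 0.3, -0.2]
finger_gap: 0.0556
gripper_force: 0.0
[ 0.57935071 -0.1564752   0.18982976] [ 0.04057149  0.32843234 -0.15198118] 0.05557372054226994
[([258, 197, 19, 22, 231], [267.3, 207.0]), ([397, 289, 12, 26, 180], [402.1, 301.2])] [([397, 151, 58, 53, 511], [425.6, 177.1]), ([428, 223, 161, 257, 18918], [500.2, 360.2]), ([454, 270, 19, 11, 63], [462.0, 274.2]), ([228, 305, 11, 24, 50], [232.3, 316.1]), ([213, 322, 16, 16, 192], [220.8, 329.0]), ([393, 337, 16, 15, 187], [400.2, 344.0])]
```

View pics/c3.png

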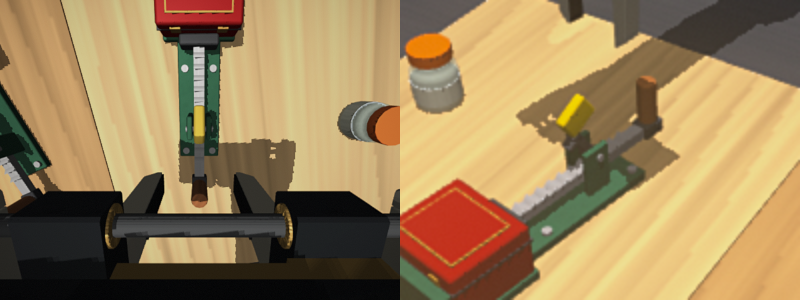

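The tea case's pawl stands up: the tab is at about (575,115) in the right half of the picture, clear of the teeth. The grip top is at (199,203) in the left half, central between the fingers. Next is the grip.

```bash
python3 -m creep '[[[-0.031,0.0005,0,0,0.3,0,0.2],[-0.031,0.0005,0,0,0.3,0,0.2],[0,0,0,0,0,0,0.2],[0,0,0.035,0,0,0,0.2],[0,0,0.04,0,0,0,0.2],[0,0,0.035,0,0,0,0.2],[0,0,0.016,0,0,0,0.2],[0,0,0,0,0,0,-0.2],[0,0,0,0,0,0,-1],[0,0,0,0,0,0,-1],[0,0,0,0,0,0,-1]]]'
```

```text
t: 9.28
tool_pos: [0.5191, -0.1472, 0.0646]
tcp_rot: [[0.986, -0.165, 0.022], [-0.165, -0.986, -0.003], [0.022, -0.001, -1.0]]
force: [-0.1, -3.0, 3.8]
finger_gap: 0.0212
gripper_force: 30.0
```

```bash
python3 -m creep '[[[-0.003,0,0,0,-0.6,0,-1],[-0.006,0,0,0,-0.6,0,-1],[-0.007,0,0,0,0,0,-1],[-0.007,0,0,0,0,0,-1],[-0.007,0,0,0,0,0,-1],[-0.007,0,0,0,0,0,-1],[-0.007,0,0,0,0,0,-1],[-0.007,0,0,0,0,0,-1],[-0.005,0,0,0,0,0,-1],[0,0,0,0,0,0,-1]]]'
```

```text
t: 10.52
tool_pos: [0.463, -0.1382, 0.0644]
tcp_rot: [[0.986, -0.165, 0.0], [-0.165, -0.986, 0.0], [0.0, -0.0, -1.0]]
force: [1.1, 2.0, 8.9]
finger_gap: 0.0213
gripper_force: 30.0
```

```bash
python3 -m creep '[[[-0.002,0,0,0,0,0,-1],[-0.002,0,0,0,0,0,-1],[-0.0015,0,0,0,0,0,-1],[0,0,0,0,0,0,-1]]]'
```

```text
t: 11.02
tool_pos: [0.4606, -0.1378, 0.0645]
tcp_rot: [[0.986, -0.164, 0.006], [-0.164, -0.986, -0.001], [0.006, -0.0, -1.0]]
force: [6.7, 1.4, 3.6]
finger_gap: 0.0213
gripper_force: 30.0
```

```bash
python3 -m creep '[[[-0.002,0,0,0,0,0,-1],[-0.001,0,0,0,0,0,-1],[0,0,0,0,0,0,-1]]]'
```

```text
t: 11.4
tool_pos: [0.4606, -0.1378, 0.0645]
tcp_rot: [[0.986, -0.164, 0.011], [-0.164, -0.986, -0.002], [0.012, 0.0, -1.0]]
force: [10.2, 0.5, -1.3]
finger_gap: 0.0213
gripper_force: 30.0
```

The bar is against its stop: no further travel, and the force is rising. I'll relax, open and lift clear.

```bash
python3 -m creep '[[[0.002,0,0,0,0,0,-1],[0,0,0,0,0,0,0],[0,0,0,0,0,0,0.3],[0,0,0,0,0,0,0.3],[0,0,-0.03,0,0,0,0.3],[0,0,-0.04,0,0,0,0.3],[0,0,-0.04,0,0,0,0.3],[0,0,-0.04,0,0,0,0.3],[0,0.05,0,0,0,0,0.3],[0,0.05,0,0,0,0,0.3],[0,0.05,0,0,0,0,0.3],[0,0,0,0,0,0,0.3]]]'
python3 - <<'E'
from h import *
s=arm.read_state(); t=vision.camera('scene');u=vision.camera('top')
cv2.imwrite('pics/c4.png',np.hstack([cv2.resize(u[120:400,140:500],(400,311)),cv2.resize(t[130:441,130:480],(400,311))]))
print(s['tool_pos'],s['force'],blobs(t,(22,120,100),(35,255,255)))
for b in blobs(u,(5,100,60),(16,255,255),40):
    if 380<b[1][0]<420: print(b,onz('top',b[1],.1))
print(blobs(u,(0,130,60),(8,255,255),100))
E
```

```text
t: 12.9
tool_pos: [0.4289, -0.2902, 0.213]
tcp_rot: [[0.985, -0.174, -0.004], [-0.174, -0.985, -0.002], [-0.004, 0.002, -1.0]]
force: [-0.4, 0.1, -1.1]
finger_gap: 0.0603
gripper_force: 0.0
[ 0.4289021  -0.29018407  0.21300734] [-0.4224618   0.1374279  -1.05090294] [([258, 197, 19, 21, 214], [267.2, 207.0]), ([397, 289, 12, 26, 178], [402.2, 301.1])]
([386, 378, 15, 15, 190], [393.2, 384.9]) [ 0.45849236 -0.13847094  0.1       ]
[([388, 145, 73, 67, 1282], [423.0, 178.1]), ([400, 154, 52, 47, 1496], [425.4, 177.0]), ([581, 429, 18, 37, 104], [587.3, 444.9])]
```

View pics/c4.png

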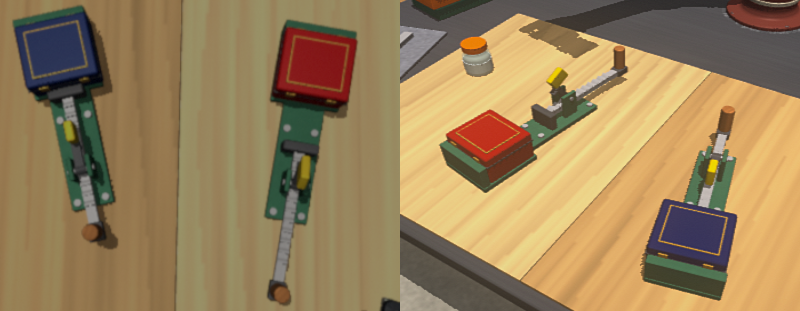

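The red clamp's bar is drawn back: its grip is at (280,292) in the left half, 60 mm from where it began. Its pawl still stands up, with the tab at (556,78) in the right half. The red case hasn't moved, and the blue clamp is still shut.

```bash
python3 -c "
from rig import arm
print(arm.sign_off())"
```

```text
the job is handed in; nothing more can be done
None
```

The red case's clamp is open and handed in at about 13 s: pawl standing up roughly 60°, bar drawn back 60 mm to its stop and released, the red case unmoved and the blue clamp still shut.

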